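# Scan the label of the large photomask

### The arm

A 6-joint arm with a two-finger parallel gripper is mounted at the origin on the work surface. World frame = base frame: x ahead of the robot, y to its left, z up, the work surface at z = 0. Lengths are in m, angles in rad, forces in N, time in s.
With the tool pointing down it reaches from about 0.3 to 0.875 m from the base axis. Payload 6.4 kg.
Tool frame: the origin (TCP) lies midway between the tips of the shut fingers; the grasp point (between the pads) lies 19 mm behind it (ctrl.tcp_to_grasp is the distance from the TCP to the grasp point, in m); z points along the fingers, y is the direction in which the jaws open and shut (so a half turn about z gives the same grasp; the last joint's range is limited). The gripper opens to 85 mm and grips with 20 to 120 N. Pads are 22 mm wide; open, the fingers measure 114 mm over their backs; the gripper's body (76 mm by 85 mm) begins 54 mm behind the grasp point. The pads swing forward as they close: fully open they stand 13 mm farther back than shut.
Start: joints at [0.945, 0.181, 1.607, -0, 1.354, -0.206], TCP at [0.234, 0.525, 0.231] pointing down, gripper open.
Joint ranges: [-2.99, 2.99], [-0.89, 2.07], [0.3, 2.58], [-1.14, 4.28], [0, 2.63], [-3.12, 3.12]. Speed limits (rad/s): [2.57, 2.57, 3.01, 3.14, 3.14, 3.14].

### API

Orientations are given as a unit quaternion [w, x, y, z].
In Python, from bench import monitor, imaging, order, spotter, ctrl gives the robot as it stands.
- The arm moves only by the shell command python3 -m pendant 'ROWS'. ROWS is JSON, a list that holds one entry, the list of rows, each a list of 5 numbers: the shift along the world's x, y, z in mm, then the turn about the world's z in degrees, then the finger opening in mm, from 0 to 85.4. A call has 1 to 8 rows; each row shifts and turns the commanded pose from where the row before left it; what a row does not reach is not made up. A row lasts 1/8 s, in which the tool goes at most 62.5 mm and 10.7 degrees, less where a joint would pass 70% of its speed; a pose out of reach is approached as far as the arm can. A call with a gripper value outside its range is refused whole. The fingers move at their own pace and stop on an object; the grip force is fixed at half the most. Time passes only in rows, so rows that do not move let the fingers close. It gives the time, the measured TCP pose, the force and the opening at its end, in the units of the state.
- monitor.get_obs(): the state, without advancing time (a new reading comes with each control period).
- imaging.camera(name): name is "scene" or "top" or "wrist"; returns a dict with "img" (384x512x3 uint8, red, green, blue), "vfov" (degrees; the focal length in pixels is half the picture's height over the tangent of half this angle, whatever the lens; pixels are square), "cx", "cy" (the principal point, pixels), "origin" and "orientation" of the camera in the world. Camera axes: x right, y down, z forward; pixel columns grow to the right and rows downward; lengths in m; the calibration is good to about 2 mm. A picture is of the moment at which its call begins. There is no depth.
- order.hand_in(): hands the job in, once; it reports no verdict.
Trained networks look in the newest picture that a camera, given by its name, has taken for a name from the list of things; names that differ only in an ending like _2 or _b are one class to them, and where a whole thing is asked for, a point or a joint stands for the part that bears it (a point fixed in the world has none). Each returns a list of dicts, best first, with "confidence" (0 to 1); they miss things now and then, are a little off and sometimes report something else, mostly with a low value. They report only what shows in the picture. A call takes as long as a camera call.
- spotter.recognise(camera, thing): "at" ([x, y, z] in m, in the coordinates of the camera as it stood for that picture, good to about 4 mm: the middle of the surface that is visible of it).
- spotter.tip_of(camera, thing): "at" ([x, y, z] in m, in the coordinates of the camera as it stood for that picture, good to about 4 mm: a listed point, or the origin of a listed thing).
The state is a dict: "time_s": time; "q": joint angles; "dq": joint speeds; "joint_efforts": joint torques, N m; "eef_pos": TCP position; "eef_rot": TCP orientation; "wrist_force": force on the tool from outside, world axes, zero at the start; "torque": the same for the moment, N m; "opening": opening from 0.0 (shut) to 1.0 (fully open).
Only numpy, scipy, OpenCV 4.12 (cv2) and the standard library are available. Lean on these libraries where they do the work, as an engineer would, in place of code of your own. Each camera call takes 0.05 s, during which the arm holds its last target. There are 200 camera calls.

### The job

Take the hand scanner from its rest and read the bar label on the larger of the two photomask plates: point the scanner's window squarely at the middle of that label from about 10 cm away and hold it still there for two seconds. Then lay the scanner back on its rest, level and the same way round as it was, and let go. Do not touch the mask plates or their easels, and do not knock anything over.

Things in the scene. Friction and masses are not known exactly. Their poses are not given: they have to be found in the camera images.
- scanner_mid (a point): Hand scanner: loose level grey bar 120 long, 38 wide, 36 high (mm), 180 g, its black head (46 wide) drooping 45 degrees at the front. Point: the bar's centre, 18 mm above its underside; grip it here across the width. x along the bar to the head, y left, z up. The head starts 43 mm ahead of the point, reaches 103 mm ahead and 43 mm below it. Starts on the rest.
- scanner: The same scanner, with its origin at the middle of the underside of the bar, 18 mm below scanner_mid; same axes.
- scanner_window (a point): Centre of the scanner's reading window, on the end face of the drooping head: 92 mm ahead of and 32 mm below scanner_mid (in the scanner's own axes). Its x axis is the line of sight, pointing out of the window: forward and 45 degrees down when the bar is level; y is the scanner's y.
- rest_top (a point): Scanner rest: fixed stand with a level black rubber pad 80 x 30 mm (long along x), 55 mm above the table, on a 22 mm neck over a 110 x 90 x 10 mm foot. Point: middle of the pad's top. The scanner lies on it, bar's middle near this point, x along the rest's x (within 0.08 rad). The bar is wider than the pad, so fingers pass down beside it.
- large_easel_label (a point): White 56 x 36 mm bar label in the middle of the LARGER brown photomask plate (152 mm square, 6 mm thick), which leans back 45 degrees on a fixed white easel. Point: middle of its surface; z points straight out of it to where it is read from (45 degrees up, to the easel's front), x up the slope, y level. It is 75 mm above the table; the plate's top edge is about 128 mm above the table.
- small_easel_label (a point): White 56 x 36 mm bar label in the middle of the SMALLER brown photomask plate (100 mm square, 6 mm thick), on a like easel; not the one to read. Point: middle of its surface; z points straight out of it to where it is read from (45 degrees up, to the easel's front), x up the slope, y level. It is 56 mm above the table; plate's top edge about 91 mm.
- large_easel: Fixed white easel carrying the larger plate, foot 130 x 110 x 10 mm. Origin: middle of the foot's underside; -x is its front, the side to read from; z up. Everything of it lies within 95 mm of the origin horizontally.
- small_easel: Fixed white easel carrying the smaller plate, foot 130 x 110 x 10 mm. Origin and axes as for the large one. Everything of it lies within 90 mm of the origin horizontally.
- solvent_bottle_mid (a point): Bystander: loose upright bottle, 60 diameter, 150 high (mm); point at half height, z up.
- sample_jar_mid (a point): Bystander: loose upright jar, 54 diameter, 60 high (mm); point at half height, z up.
- beaker_mid (a point): Bystander: loose upright white beaker, 70 diameter, 85 high (mm); point at half height, z up.

How it is judged:
By the outcome, as a careful person would: the job done as asked, in the order asked, and still so for the second after the job is handed in, with the robot touching nothing.
It also fails if it takes over 54 s, if anything falls off the work surface, if the arm or the gripper's body presses on something with over 40 N, if the wrist force passes 120 N, or if a joint passes its speed limit or range.

## Working session

There is one attempt and no reset: what is moved stays moved. The work goes in short steps, Python scripts to look and compute and a shell command to move; the robot and the scene stay as the last step left them, time stands still between calls to the robot, and variables do not carry over. Pictures are saved under pics/ and viewed, about 8 in all and at most 12, crops included, and the job is handed in when it is done.

```bash
mkdir -p pics; cat > h.py <<'E'
import numpy as np, cv2
from scipy.spatial.transform import Rotation as R
from bench import monitor, imaging, order, spotter, ctrl
def rot(q): return R.from_quat([q[1],q[2],q[3],q[0]]).as_matrix()
def cam(n,f=None):
    c=imaging.camera(n)
    if f: cv2.imwrite('pics/'+f,c['img'][:,:,::-1])
    return c
def w(c,p): return np.array(c['origin'])+rot(c['orientation'])@np.array(p)
def px(c,P):
    p=rot(c['orientation']).T@(np.array(P)-c['origin']); f=192/np.tan(np.radians(c['vfov']/2))
    return np.array([c['cx']+f*p[0]/p[2],c['cy']+f*p[1]/p[2]])
def ray(c,u,v,z):
    f=192/np.tan(np.radians(c['vfov']/2)); d=rot(c['orientation'])@np.array([(u-c['cx'])/f,(v-c['cy'])/f,1])
    o=np.array(c['origin']); return o+d*(z-o[2])/d[2]
E
python3 - <<'E'
from h import *
np.set_printoptions(precision=3,suppress=True)
print(monitor.get_obs())
for n in ['top','scene']:
    c=cam(n,n+'1.png'); print(n,c['vfov'],c['origin'],c['orientation'])
    for t in ['scanner_mid','scanner','scanner_window','rest_top','large_easel_label','small_easel_label','large_easel','small_easel','solvent_bottle_mid','sample_jar_mid','beaker_mid']:
        for d in spotter.tip_of(n,t)[:2]:
            P=w(c,d['at']); print(t,round(d['confidence'],2),P,px(c,P).round())
print(monitor.get_obs()['time_s'])
E
```

```text
{'time_s': 0.0, 'q': array([ 0.945,  0.182,  1.608, -0.   ,  1.354, -0.206]), 'dq': array([-0.   ,  0.   ,  0.002, -0.   ,  0.001, -0.   ]), 'joint_efforts': array([ -0.001, -44.485, -35.134,  -0.   ,   0.009,  -0.   ]), 'eef_pos': array([0.234, 0.525, 0.23 ]), 'eef_rot': array([-0.   ,  0.208,  0.978, -0.001]), 'wrist_force': array([ 0.532,  0.36 , -1.177]), 'torque': array([-0.002, -0.029, -0.001]), 'opening': 1.0027041984306153}
top 42.11639455195132 [0.492 0.016 1.449] [ 0.014 -0.697  0.717 -0.014]
scanner_mid 0.76 [0.576 0.018 0.069] [250. 175.]
scanner_mid 0.71 [ 0.511  0.317 -0.002] [147. 202.]
scanner 0.83 [0.581 0.016 0.053] [250. 174.]
scanner_window 0.91 [ 0.664 -0.004  0.042] [256. 145.]
rest_top 0.73 [ 0.718 -0.208  0.043] [328. 124.]
rest_top 0.55 [0.573 0.02  0.056] [249. 177.]
large_easel_label 0.62 [0.514 0.314 0.077] [142. 201.]
small_easel_label 0.97 [ 0.477 -0.3    0.057] [365. 208.]
small_easel_label 0.54 [0.401 0.133 0.029] [211. 239.]
large_easel 0.9 [0.513 0.317 0.   ] [147. 201.]
large_easel 0.6 [ 0.479 -0.303  0.059] [366. 207.]
small_easel 0.79 [ 0.499 -0.3
[... 371 characters left out ...]
5 0.021 0.054] [266. 206.]
scanner 0.15 [0.569 0.02  0.07 ] [268. 199.]
scanner_window 0.72 [ 0.668 -0.004  0.04 ] [225. 220.]
scanner_window 0.52 [0.579 0.018 0.052] [263. 207.]
rest_top 0.7 [0.58  0.018 0.054] [263. 206.]
large_easel_label 0.84 [0.511 0.315 0.068] [382. 269.]
small_easel_label 0.95 [ 0.477 -0.3    0.051] [228. 135.]
large_easel 0.56 [0.515 0.313 0.006] [375. 290.]
small_easel 0.73 [ 0.495 -0.309 -0.006] [222. 152.]
solvent_bottle_mid 0.57 [0.715 0.185 0.074] [256. 271.]
sample_jar_mid 0.63 [0.401 0.135 0.032] [354. 211.]
sample_jar_mid 0.44 [0.572 0.021 0.072] [267. 199.]
beaker_mid 0.69 [ 0.718 -0.209  0.042] [165. 182.]
beaker_mid 0.56 [0.576 0.018 0.053] [264. 206.]
1.2
```

```bash
python3 -c "
import cv2,numpy as np
cv2.imwrite('pics/both.png',cv2.resize(np.vstack([cv2.imread('pics/top1.png'),cv2.imread('pics/scene1.png')]),(400,600)))"
```

```text
(no output)
```

View pics/top1.png

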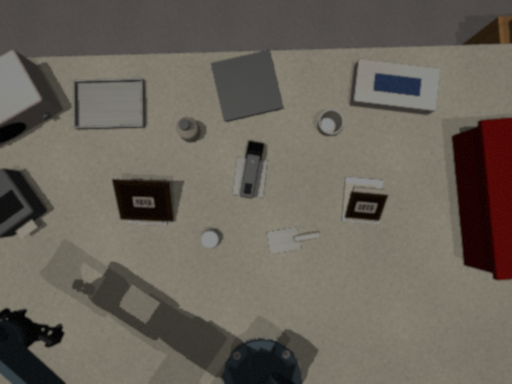

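View pics/scene1.png

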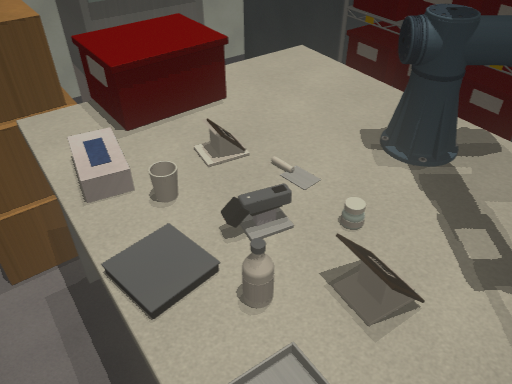

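The pictures show the scanner on its rest at top (250,175) with the head towards +x, the large plate at (144,200) and the small one at (366,205). The spotter agrees with this. In the scene view, both plates show their backs towards +x, so their fronts face the robot. Next I move above the scanner for a closer look.

```bash
python3 -m pendant '[[[22,-32,0,0.6,85],[22,-32,0,0.6,85],[22,-32,0,0.6,85],[22,-32,0,0.6,85],[22,-32,0,0.6,85],[22,-32,0,0.6,85],[22,-32,0,0.6,85],[22,-32,0,0.6,85]]]' | tail -8; python3 -m pendant '[[[20,-32,0,0.6,85],[20,-32,0,0.6,85],[20,-32,0,0.6,85],[20,-32,0,0.6,85],[20,-32,0,0.6,85],[20,-32,0,0.6,85],[20,-32,0,0.6,85],[0,-20,0,0.6,85]]]'| tail -8
python3 - <<'E'
from h import *
np.set_printoptions(precision=4,suppress=True)
c=cam('wrist','w1.png'); o=monitor.get_obs()
print(o['eef_pos'],rot(o['eef_rot'])[:,1],c['origin'],c['vfov'],ctrl.tcp_to_grasp)
for t in ['scanner_mid','scanner','scanner_window','rest_top']:
    for d in spotter.tip_of('wrist',t)[:2]:
        P=w(c,d['at']); print(t,round(d['confidence'],2),P,px(c,P).round())
# large plate yaw from top picture: print brown/dark contour corners
c=cam('top','top2.png'); g=cv2.cvtColor(c['img'],cv2.COLOR_RGB2GRAY)[165:235,100:190]
m=(g<60).astype(np.uint8); cs,_=cv2.findContours(m,0,2); k=max(cs,key=cv2.contourArea)
print(cv2.contourArea(k),cv2.approxPolyDP(k,4,True)[:,0]+[100,165])
E
```

```text
time_s: 2.2
eef_pos: [0.411, 0.268, 0.2315]
eef_rot: [0.0, 0.167, 0.986, 0.0]
wrist_force: [1.1, 0.2, 0.5]
opening: 0.992
time_s: 3.2
eef_pos: [0.5514, 0.0233, 0.2313]
eef_rot: [0.0, 0.126, 0.992, -0.0]
wrist_force: [0.3, -0.0, 0.2]
opening: 0.992
[0.5509 0.0217 0.2311] [ 0.251   0.968  -0.0015] [0.4762 0.0422 0.3742] 61.897544697332606 0.0187
scanner_mid 0.67 [0.5784 0.0151 0.0769] [255. 200.]
scanner 0.76 [0.5795 0.0191 0.0583] [259. 194.]
scanner_window 0.68 [ 0.6695 -0.0038  0.0441] [259. 265.]
2112.0 [[113 180]
 [121 218]
 [173 219]
 [170 182]]
```

View pics/w1.png

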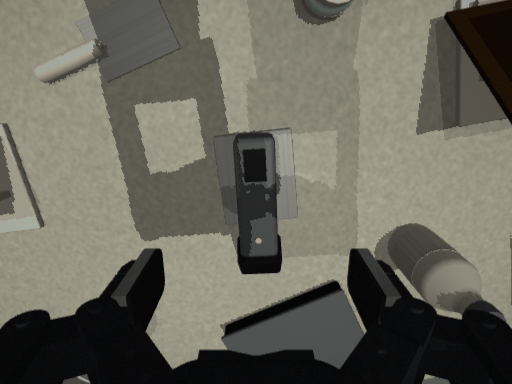

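The wrist view shows the bar from (255,135) to (260,238) and the head ending at (260,272), between the open fingers and nearly aligned with them. I'll compute its exact axis, and the plate's yaw.

```bash
python3 - <<'E'
from h import *
np.set_printoptions(precision=4,suppress=True)
c=cam('wrist'); g=cv2.cvtColor(c['img'],cv2.COLOR_RGB2HSV)
gr=cv2.cvtColor(c['img'],cv2.COLOR_RGB2GRAY)
A=[];L=[];Rr=[]
for v in range(150,236,6):
    r=gr[v].astype(int); 
    x=np.where(r[225:290]<82)[0]+225
    L.append(x.min());Rr.append(x.max()); A.append((v,x.min(),x.max()))
print(A)
for z in(.091,):
    for e in (L,Rr):
        P=np.array([ray(c,u+.5,v+.5,z)[:2] for (v,_,_),u in zip(A,e)])
        d=cv2.fitLine(P.astype(np.float32),cv2.DIST_HUBER,0,.001,.001).ravel(); print('edge yaw',np.degrees(np.arctan2(d[1],d[0])),d[2:])
print('rear',ray(c,255,133,.091),'front',ray(c,259.5,238,.091))
c=cam('top'); 
# plate corners: bottom z~.021, top .128
bl,br,tl,tr=[ray(c,u,v,z) for u,v,z in((119,220,.021),(173,221,.021),(113,179,.128),(173,180,.128))]
for a,b in((bl,br),(tl,tr)): print(a,b,np.linalg.norm(a-b),np.degrees(np.arctan2((a-b)[0],-(b-a)[1])))
i=c['img'][165:235,100:195,::-1]; j=cv2.cvtColor(c['img'],cv2.COLOR_RGB2BGR)
a=cv2.resize(i,None,fx=6,fy=6,interpolation=cv2.INTER_CUBIC); cv2.imwrite('pics/crop.png',a)
E
```

```text
[(150, np.int64(230), np.int64(271)), (156, np.int64(231), np.int64(272)), (162, np.int64(231), np.int64(272)), (168, np.int64(232), np.int64(272)), (174, np.int64(232), np.int64(276)), (180, np.int64(233), np.int64(278)), (186, np.int64(225), np.int64(279)), (192, np.int64(225), np.int64(279)), (198, np.int64(225), np.int64(273)), (204, np.int64(225), np.int64(273)), (210, np.int64(227), np.int64(274)), (216, np.int64(235), np.int64(274)), (222, np.int64(235), np.int64(274)), (228, np.int64(236), np.int64(274)), (234, np.int64(236), np.int64(274))]
edge yaw -12.0939245 [0.5548 0.0013]
edge yaw -11.973998 [0.5737 0.0371]
rear [0.5118 0.0345 0.091 ] front [0.6115 0.0134 0.091 ]
[0.4619 0.3943 0.021 ] [0.4546 0.2401 0.021 ] 0.15437392376323764 2.6966226534069246
[0.5731 0.3799 0.128 ] [0.5659 0.2209 0.128 ] 0.1591853661032211 2.5956742015909446
```

View pics/crop.png

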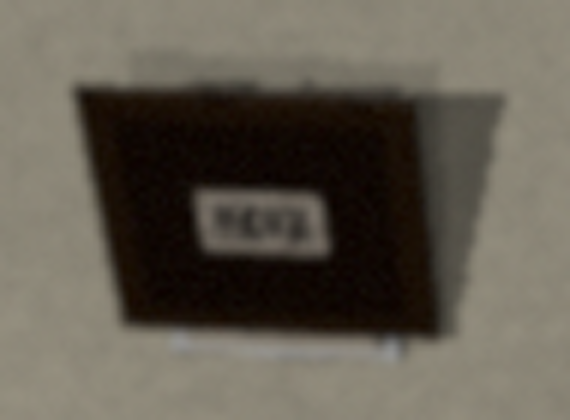

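```bash
python3 -m pendant '[[[24,-4,0,2.5,85],[0,0,-30,0,85],[0,0,-40,0,85],[0,0,-40,0,85],[0,0,-30,0,85],[0,0,-25,0,85],[0,0,-15,0,85],[0,0,0,0,85]]]'
python3 - <<'E'
from h import *
c=cam('wrist','w2.png'); print(monitor.get_obs()['eef_pos'])
E
```

```text
time_s: 4.6
eef_pos: [0.5736, 0.0216, 0.0504]
eef_rot: [-0.001, 0.104, 0.995, 0.0]
wrist_force: [0.6, 0.5, 0.4]
opening: 0.994
[0.57446348 0.02141534 0.0515015 ]
```

View pics/w2.png

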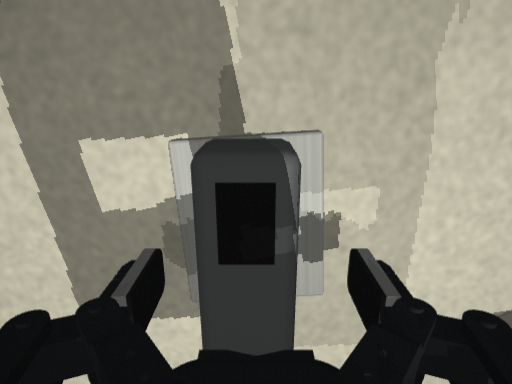

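The wrist view shows the bar between the jaws, about 10 px (4 mm) to the -y side of centre and about 1.5° off in yaw. I'll correct both and grip.

```bash
python3 -m pendant '[[[0,-4,0,1.5,85],[0,0,0,0,85],[0,0,0,0,60],[0,0,0,0,45],[0,0,0,0,30],[0,0,0,0,20],[0,0,0,0,20],[0,0,0,0,20]]]'
python3 -m pendant '[[[0,0,0,0,20],[0,0,0,0,20]]]'
python3 - <<'E'
from h import *
c=cam('wrist','w3.png'); o=monitor.get_obs(); print(o['eef_pos'],o['eef_rot'],o['opening']*85.4, o['torque'])
E
```

```text
time_s: 5.65
eef_pos: [0.5746, 0.0171, 0.0516]
eef_rot: [0.0, 0.091, 0.996, -0.0]
wrist_force: [-0.6, 0.1, 4.2]
opening: 0.438
time_s: 5.9
eef_pos: [0.5747, 0.017, 0.0516]
eef_rot: [0.0, 0.091, 0.996, -0.0]
wrist_force: [-0.3, 0.6, 5.8]
opening: 0.437
[0.5746413  0.01706091 0.05158673] [ 2.98210232e-04  9.10946978e-02  9.95842190e-01 -1.60742848e-05] 37.46354499173266 [0.00565577 0.06213769 0.00254824]
```

View pics/w3.png

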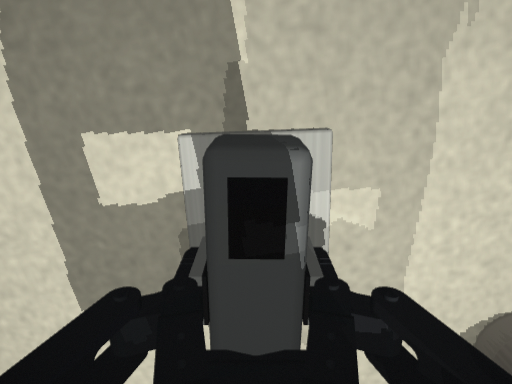

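Gripped at 37.5 mm. Now I lift and carry it to where the wrist camera can see the large plate.

```bash
python3 -m pendant '[[[0,0,8,0,20],[0,0,20,0,20],[0,0,35,0,20],[0,0,40,0,20],[0,0,40,0,20],[0,10,40,1,20],[0,20,30,1,20],[0,30,20,1,20]]]'
python3 -m pendant '[[[0,35,10,1,20],[0,35,5,1,20],[0,35,0,1,20],[0,35,0,1,20],[0,35,0,0.5,20],[0,30,0,0,20],[0,20,0,0,20],[0,10,0,0,20]]]'
python3 - <<'E'
from h import *
np.set_printoptions(precision=4,suppress=True)
c=cam('wrist','w4.png'); o=monitor.get_obs(); print(o['eef_pos'],o['eef_rot'],o['opening'],c['origin'])
for t in ['large_easel_label','scanner_mid']:
    for d in spotter.tip_of('wrist',t)[:2]:
        P=w(c,d['at']); print(t,round(d['confidence'],2),P,px(c,P).round())
E
```

```text
time_s: 6.95
eef_pos: [0.5743, 0.0771, 0.2857]
eef_rot: [0.0, 0.065, 0.998, -0.0]
wrist_force: [-0.4, 0.6, -2.1]
opening: 0.436
time_s: 7.95
eef_pos: [0.5739, 0.3128, 0.2987]
eef_rot: [-0.001, 0.025, 1.0, -0.0]
wrist_force: [0.6, -0.2, -2.4]
opening: 0.437
[0.5739 0.3134 0.2988] [-0.0004  0.0253  0.9997  0.0001] 0.43706666693493573 [0.4965 0.316  0.4418]
large_easel_label 0.9 [0.5179 0.3103 0.0735] [252. 108.]
scanner_mid 0.72 [0.5765 0.3116 0.3221] [255. 282.]
```

View pics/w4.png

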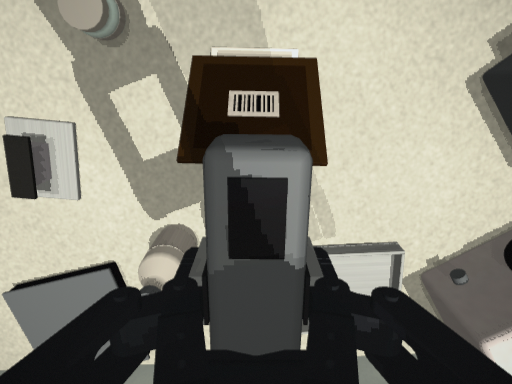

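The wrist view shows the large plate with corners near (193,57), (318,59), (327,164) and (178,161), and the label at (254,103). I'll solve its pose and check the held scanner's window.

```bash
python3 - <<'E'
from h import *
from scipy.optimize import least_squares
np.set_printoptions(precision=4,suppress=True)
c=cam('wrist'); s=.7071
lab=[(91,228,'')]
obs=[((-.076,.076),(318,59)),((-.076,-.076),(193,57)),((.076,.076),(327,164)),((.076,-.076),(178,161)),((0,0),(254,103.5))]
def pt(p,a,b):
    cx,sx=np.cos(p[2]),np.sin(p[2]); X=s*a
    return np.array([p[0]+cx*X-sx*b,p[1]+sx*X+cx*b,.075+s*a])
r=least_squares(lambda p:np.concatenate([px(c,pt(p,*ab))-uv for ab,uv in obs]),[.515,.313,0])
print(r.x,np.degrees(r.x[2]),r.fun)
L=pt(r.x,0,0); y=r.x[2]; f=np.array([np.cos(y),np.sin(y)])
print('label',L,'ray',ray(c,254,103.5,.075))
W=np.r_[L[:2]-.1*s*f,.075+.1*s]; M=np.r_[W[:2]-.092*f,W[2]+.032]
print('window goal',W,'mid goal',M)
o=monitor.get_obs(); T=o['eef_rot']; yw=-2*np.arctan2(T[1],T[2]); print('bar yaw',np.degrees(yw),o['eef_pos'])
for n in('top','scene'):
    k=cam(n)
    for t in('scanner_window','scanner_mid','scanner'):
        for d in spotter.tip_of(n,t)[:1]: 
            P=w(k,d['at']); print(n,t,d['confidence'],P, 'in tool', R.from_euler('z',-yw).as_matrix()@(P-o['eef_pos']))
E
```

```text
[ 0.5149  0.3122 -0.0719] -4.119292607767995 [-0.4803 -0.6928 -0.2168 -1.4775  1.6624  0.5423 -1.213   0.4321  0.1395
  1.2504]
label [0.5149 0.3122 0.075 ] ray [0.5136 0.3122 0.075 ]
window goal [0.4444 0.3173 0.1457] mid goal [0.3526 0.3239 0.1777]
bar yaw -2.9811528272178878 [0.5745 0.3114 0.2992]
top scanner_window 0.79 [0.664  0.3011 0.2893] in tool [ 0.0899 -0.0055 -0.0098]
top scanner_mid 0.87 [0.5781 0.3101 0.3183] in tool [ 0.0037 -0.0011  0.0191]
top scanner 0.92 [0.5782 0.3116 0.3042] in tool [0.0037 0.0004 0.005 ]
scene scanner_window 0.7 [0.669  0.3046 0.2906] in tool [ 0.0948 -0.0019 -0.0085]
scene scanner_mid 0.9 [0.5702 0.3145 0.319 ] in tool [-0.0045  0.0029  0.0199]
scene scanner 0.85 [0.5733 0.3122 0.3021] in tool [-0.0012  0.0008  0.003 ]
```

```bash
python3 -m pendant '[[[-15,1,0,-0.5,20],[-30,2,0,0,20],[-35,2,0,0,20],[-38,2,-5,0,20],[-35,2,-15,0,20],[-30,1,-25,0,20],[-25,1,-28,0,20],[-15,0,-28,0,20]]]'
python3 -m pendant '[[[0,0,-22,0,20],[0,0,-12,0,20],[0,0,-8,0,20],[0,0,0,0,20],[0,0,0,0,20]]]'
python3 - <<'E'
from h import *
np.set_printoptions(precision=4,suppress=True)
o=monitor.get_obs(); T=o['eef_rot']; yw=-2*np.arctan2(T[1],T[2]); p=np.array(o['eef_pos']); Rz=R.from_euler('z',yw).as_matrix()
print(p,np.degrees(yw),o['time_s'],o['wrist_force'])
print('window calc',p+Rz@[.0925,0,-.0106])
for n in('top','scene'):
    k=cam(n,n+'r.png')
    for t in('scanner_window','scanner_mid','large_easel_label'):
        for d in spotter.tip_of(n,t)[:1]: 
            P=w(k,d['at']); print(n,t,d['confidence'],P,px(k,P))
a=cv2.imread('pics/scener.png')[120:340,230:480]; b=cv2.imread('pics/topr.png')[150:260,80:220]
cv2.imwrite('pics/r.png',np.hstack([cv2.resize(a,(420,370)),cv2.resize(b,(380,370))]))
E
```

```text
time_s: 9.55
eef_pos: [0.3492, 0.3232, 0.1978]
eef_rot: [0.0, 0.03, 1.0, 0.0]
wrist_force: [0.3, 0.1, -2.3]
opening: 0.442
time_s: 10.18
eef_pos: [0.3519, 0.3233, 0.157]
eef_rot: [0.001, 0.03, 1.0, 0.0]
wrist_force: [0.1, 0.2, -2.2]
opening: 0.442
[0.3519 0.3233 0.157 ] -3.466956976063413 10.175 [ 0.14    0.22   -2.1847]
window calc [0.4443 0.3177 0.1464]
top scanner_window 0.93 [0.4416 0.3107 0.1442] [138.6868 228.186 ]
top scanner_mid 0.82 [0.3558 0.3227 0.1781] [131.5865 262.8513]
top large_easel_label 0.67 [0.5127 0.3111 0.0757] [143.6461 201.2114]
scene scanner_window 0.82 [0.4475 0.3162 0.1454] [413.4126 226.794 ]
scene scanner_mid 0.88 [0.3463 0.3251 0.1783] [456.0214 196.033 ]
scene large_easel_label 0.55 [0.5089 0.3159 0.0712] [383.5257 267.8608]
```

View pics/r.png

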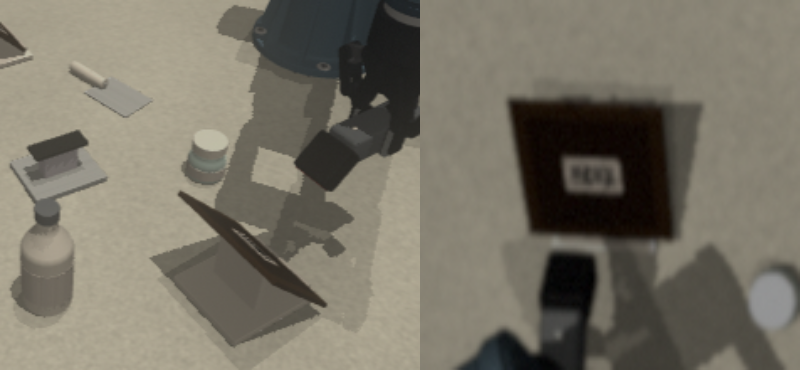

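The pose fits: the scanner faces the label squarely, about 10 cm away, and the sightline is within about 2 mm of the label's centre. I'll hold still for 3 s.

```bash
for i in 1 2 3; do python3 -m pendant '[[[0,0,0,0,20],[0,0,0,0,20],[0,0,0,0,20],[0,0,0,0,20],[0,0,0,0,20],[0,0,0,0,20],[0,0,0,0,20],[0,0,0,0,20]]]' | head -3; done
python3 -m pendant '[[[0,0,12,0,20],[0,0,28,0,20],[0,0,34,0,20],[10,-6,35,0,20],[20,-18,33,-1,20],[30,-30,10,-1,20],[30,-35,0,-1,20],[30,-35,0,-1,20]]]'
python3 -m pendant '[[[30,-35,0,-1,20],[30,-35,0,-1,20],[20,-35,0,-1,20],[12,-35,0,0,20],[5,-25,0,0,20],[0,-10,0,0,20],[0,0,0,0,20],[0,0,0,0,20]]]'
python3 -c "
from h import *
o=monitor.get_obs();T=o['eef_rot'];print(o['eef_pos'],np.degrees(-2*np.arctan2(T[1],T[2])),o['time_s'])"
```

```text
time_s: 11.58
eef_pos: [0.3514, 0.3231, 0.1563]
eef_rot: [0.0, 0.03, 1.0, 0.0]
time_s: 12.58
eef_pos: [0.3514, 0.3231, 0.1563]
eef_rot: [0.0, 0.03, 1.0, 0.0]
time_s: 13.58
eef_pos: [0.3514, 0.3231, 0.1563]
eef_rot: [0.0, 0.03, 1.0, 0.0]
time_s: 14.58
eef_pos: [0.4723, 0.1981, 0.3096]
eef_rot: [0.001, 0.065, 0.998, 0.0]
wrist_force: [-0.3, -0.8, -2.2]
opening: 0.438
time_s: 15.58
eef_pos: [0.5681, 0.0251, 0.3086]
eef_rot: [0.0, 0.091, 0.996, 0.0]
wrist_force: [-0.6, -0.8, -2.2]
opening: 0.441
[0.56812071 0.02511913 0.3085922 ] -10.39857356646265 15.575
```

```bash
python3 -m pendant '[[[6.5,-8,0,0,20],[0,0,-30,0,20],[0,0,-45,0,20],[0,0,-50,0,20],[0,0,-45,0,20],[0,0,-35,0,20],[0,0,-25,0,20],[0,0,-12,0,20]]]'
python3 -m pendant '[[[0,0,0,0,20],[0,0,0,0,20],[0,0,0,0,20]]]'
python3 -c "
from h import *
o=monitor.get_obs();print(o['eef_pos'],o['wrist_force'])"
```

```text
time_s: 16.58
eef_pos: [0.5742, 0.0164, 0.0646]
eef_rot: [-0.001, 0.091, 0.996, 0.0]
wrist_force: [-0.6, 1.0, -1.9]
opening: 0.438
time_s: 16.95
eef_pos: [0.5759, 0.016, 0.0677]
eef_rot: [0.001, 0.091, 0.996, -0.0]
wrist_force: [-0.3, -0.1, -2.4]
opening: 0.435
[0.57588674 0.0159628  0.06767579] [-0.27765869 -0.07186586 -2.3590126 ]
```

```bash
python3 -m pendant '[[[-1,1,-7,0,20],[0,0,-4,0,20],[0,0,-2.5,0,20],[0,0,-1.5,0,20],[0,0,0,0,20],[0,0,0,0,20]]]'
```

```text
time_s: 17.7
eef_pos: [0.574, 0.0171, 0.0516]
eef_rot: [0.0, 0.091, 0.996, -0.0]
wrist_force: [-2.4, 0.5, 3.1]
opening: 0.437
```

It is back at the pick pose and in contact with the pad. Releasing.

```bash
python3 -m pendant '[[[0,0,0,0,45],[0,0,0,0,55],[0,0,0,0,70],[0,0,0,0,85],[0,0,0,0,85],[0,0,0,0,85],[0,0,0,0,85],[0,0,10,0,85]]]'
python3 -m pendant '[[[0,0,25,0,85],[0,0,35,0,85],[0,0,40,0,85],[0,0,40,0,85],[0,0,30,0,85],[0,0,10,0,85],[0,0,0,0,85],[0,0,0,0,85]]]'
python3 - <<'E'
from h import *
np.set_printoptions(precision=4,suppress=True)
c=cam('wrist'); 
for n in ('wrist','top','scene'):
    c=cam(n,n+'e.png')
    for t in('scanner_window','scanner_mid'):
        for d in spotter.tip_of(n,t)[:1]: print(n,t,d['confidence'],w(c,d['at']))
a=cv2.imread('pics/wriste.png'); b=cv2.imread('pics/scenee.png')
cv2.imwrite('pics/e.png',cv2.resize(np.hstack([a,b]),(800,300)))
E
```

```text
time_s: 18.7
eef_pos: [0.5731, 0.0172, 0.0608]
eef_rot: [-0.001, 0.091, 0.996, 0.0]
wrist_force: [0.7, 0.1, -0.3]
opening: 0.992
time_s: 19.7
eef_pos: [0.573, 0.0172, 0.2396]
eef_rot: [-0.001, 0.091, 0.996, 0.0]
wrist_force: [0.2, 0.0, -0.5]
opening: 0.997
wrist scanner_window 0.91 [0.6694 0.0002 0.0423]
wrist scanner_mid 0.6 [0.5797 0.0161 0.0724]
top scanner_window 0.46 [0.5746 0.0191 0.0514]
top scanner_mid 0.48 [0.5745 0.019  0.0705]
scene scanner_window 0.71 [ 0.6676 -0.0018  0.0442]
scene scanner_mid 0.87 [0.5718 0.0189 0.0733]
```

View pics/e.png

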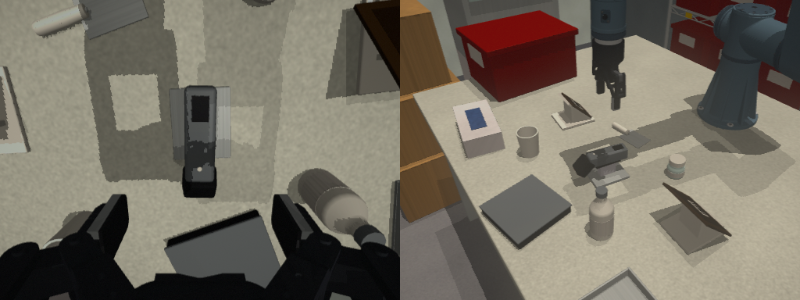

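The scanner lies level on its rest with the head the same way round, the gripper is clear, and everything stands upright.

```bash
python3 -c "
from h import *
print(order.hand_in())"
```

```text
the job is handed in; nothing more can be done
None
```

I took the scanner from its rest and pointed it at the larger plate's label. I held it there for about 3 s, laid it back on its rest the same way round, let go and handed the job in at about 20 s. I used 8 of the 12 views. The hand-in reports no verdict.

- **Reading pose:** the window was about 10 cm from the label, with the sightline within about 2 mm of its middle by my calculation. The measured tool position did not change during the hold.
- **Yaw to the label:** my two measurements of the plate's angle disagreed slightly: about -2.7° from the top camera and -4.1° from the wrist camera. I used -3.5°.
- **Return:** the scanner was set down within 1 mm of its pick-up pose, with only a few newtons of contact force.
- **Final look:** the scanner is level on the rest, its head pointing the same way, with the gripper about 15 cm above it. In the last pictures the easels, bottle, jar and beaker stand as they did before.
- **One odd report:** in the last top picture the spotter placed the scanner's window at the middle of the bar, with low confidence (0.46). The wrist and scene cameras agreed with each other on where the head is, so I took the top reading as a false report.

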